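# Prove a stake's taper: twist it home, then wedge it loose

### The arm

A 6-joint arm with a two-finger parallel gripper is mounted at the origin on the work surface. World frame = base frame: x ahead of the robot, y to its left, z up, the work surface at z = 0. Lengths are in m, angles in rad, forces in N, time in s.
With the tool pointing down it reaches from about 0.3 to 0.775 m from the base axis. Payload 14.6 kg.
Tool frame: the origin (TCP) lies on the centre line of the jaws, within the pads' length; the fingertips stand 25 mm ahead of it and the grasp point (between the pads) lies 6 mm ahead of it; z points along the fingers, y is the line along which they close (so a half turn about z gives the same grasp; the last joint's range is limited). The gripper opens to 85 mm and grips with 20 to 120 N. Pads are 22 mm wide; open, the fingers measure 114 mm over their backs; the gripper's body (76 mm by 85 mm) begins 54 mm behind the grasp point. The pads swing forward as they close: fully open they stand 13 mm farther back than shut.
Start: joints at [-1.199, 0.3, 1.521, -0, 1.321, -0.067], TCP at [0.234, -0.498, 0.221] pointing down, gripper open.
Joint ranges: [-3.03, 3.03], [-0.79, 2.21], [0.23, 2.52], [-1.04, 4.18], [0, 3.07], [-2.55, 2.55]. Speed limits (rad/s): [2.22, 2.22, 2.57, 3.14, 3.14, 3.14].

### API

Orientations are given as a unit quaternion [x, y, z, w].
In Python, from bench import env gives the robot as it stands.
- The arm moves only by the tool send_rows, never from a script. Its argument "motion" is a list that holds one entry, the list of rows, each a list of 4 numbers: the shift along the world's x, y, z in m, then the turn about the world's z in degrees. In form: [[[x, y, z, roll], ...]]. A call has 1 to 5 rows; each row is the pose to reach, as a shift and turn from the pose commanded when the call began; what a row does not reach only later rows make up. A row lasts 1/10 s, in which the tool goes at most 50 mm and 8.59 degrees, less where a joint would pass 70% of its speed; a pose out of reach is approached as far as the arm can. A call with a gripper value outside its range is refused whole. "grip" is the finger opening in m, from 0 to 0.0854, set as the call begins (left out, the last holds). The fingers move at their own pace and stop on an object; "squeeze" is the grip in N (left out, the last holds). Time passes only in rows, so rows that repeat a pose let the fingers close. It gives the time, the measured TCP pose, the force, the opening and the grip force at its end, in the units of the state.
- env.get_state(): the state, without advancing time (a new reading comes with each control period).
- env.snapshot(name): name is "side" or "top"; returns the picture (400x640x3 uint8, red, green, blue); there is no depth.
- env.get_calibration(name): a dict with "fx", "fy", "cx", "cy" (pixels), "k1" (the pictures are not rectified: a ray, as slopes to the right and down, at radius r is drawn at 1 + k1 r^2 times it, then the intrinsics apply), "R" (3x3) and "t" (3): a world point X has camera coordinates R X + t. Camera axes: x right, y down, z forward; pixel columns grow to the right and rows downward; lengths in m; the calibration is good to about 2 mm. A picture is of the moment at which its call begins. get_calibration takes no time and is no camera call.
- env.sign_off(): hands the job in; it is judged then, once.
The state is a dict: "time": time; "joint_positions": joint angles; "qvel": joint speeds; "tau": joint torques, N m; "tcp_pos": TCP position; "tool_rot": TCP orientation; "force": force on the tool from outside, world axes, zero at the start; "wrist_torque": the same for the moment, N m; "grip_width": finger opening in m; "finger_force": force on a finger pad.
Only numpy, scipy, OpenCV 4.12 (cv2) and the standard library are available. Lean on these libraries where they do the work, as an engineer would, in place of code of your own. Each camera call takes 0.05 s, during which the arm holds its last target. There are 200 camera calls.

### The job

The T-stake standing proud in the green bench holder has a newly ground shank whose fit must be proved: turn its bar until it lies square across the wedge slot, over the white marks on the holder's two ribs, so that the tang can enter the slot, and press the stake fully home. Let go of it, then drive the yellow wedge on through the slot until it has clearly lifted the stake, by 8 mm or more, without touching the stake again. Leave the stake standing on the wedge, and the hammer, the mallet and the copper sheets where they lie.

Things in the scene. Friction and masses are not known exactly. Their poses are not given: they have to be found in the camera images.
- holder: Green cast bench holder, immovable; place and heading vary. Origin at bench level under the vertical axis of its socket; z up, local +x the way the wedge is driven. Sole plate 12 mm thick, 100 mm wide, reaching 135 mm to -x and 60 mm to +x of the axis. A slot 14 mm wide, 12 to 40 mm above the bench, runs through it along x; guide rails on the plate at -x, tops 20 mm above the bench.
- socket_rim (a point): Centre of the socket's round mouth, 112 mm above the bench on the holder's axis; axes as the holder's. The holder's body is 67 mm across here, 80 mm across its two ribs, at local +y and -y, which end 92 mm above the bench. White marks on the rim and stripes on the ribs, at local +y and -y, show how the bar must lie.
- stake_head (a point): Centre of the dark steel bar on top of the T-stake; x along the bar, z up. Bar 30 mm wide, 26 mm high (13 mm above and below this point), reaching 65 mm to the square end, 74 mm to the pointed horn. A 28 mm neck, and a 50 mm flange 27 mm lower, lie below. 145 mm above the bench when fully home (flange on the rim, firm stop), about 160 mm at the start, when the tang stands on the slot's edges.
- stake: The T-stake; origin at the foot of its tang (24 x 11 mm). It only turns about and slides along the socket's upright axis. The tang enters the slot only with the bar along the holder's local y, either way round, within 6 degrees; it starts 30 to 90 degrees off, in either sense. The shank binds: it stays where left, takes about 10 N to press down, 0.1 Nm to turn, 22 N to lift.
- wedge_butt (a point): Centre of the upright striking face (36 mm wide, from 22 to 60 mm above the bench; this point 41 mm) of the loose yellow wedge; local +x towards its tip, z up. The wedge lies on the sole plate between the rails, pointing along the holder's +x, its tip in the slot's mouth; the face starts 165 to 185 mm behind (-x of) the holder's axis.
- wedge_tip (a point): Foot of the wedge's thin end, 150 mm ahead of the striking face. The wedge is 11 mm thick; its top slopes from 12 mm high here to 26 mm half-way, then is level. Pushed with 10 to 20 N it meets the tang of the home stake with the striking face about 150 mm behind the holder's axis; it has lifted the stake 8 mm at 108 mm, and 12 mm (the most) from 87 mm on.
- hammer: Bystander: hammer with yellow handle, 220 mm long, on the bench beside the holder.
- copper_near: Bystander: stack of square copper sheets, 75 mm, 15 mm high, beside the holder.
- copper_far: Bystander: stack of square copper sheets, 85 mm, 21 mm high.
- mallet: Bystander: wooden mallet lying on the bench, head 130 mm long, 90 mm across.
There are look-alikes about, which are no part of the job. Of the things like the part that bears wedge_butt, leave any that is pink; of the rest the smaller one is meant.

How it is judged:
On the way, in this order (a step that is already met when the one before it is completed fails the run):
1. the stake is fully home in its socket, bar square across the slot, and let go (z of stake_head in the frame of holder below 0.1475 m and angle between the x axis of stake_head and the y axis of holder, either way round below 0.16 rad and contact force between the fingers and stake below 0.5 N), for 0.2 s.
2. the wedge has been driven under the stake and has lifted it (z of stake_head in the frame of holder above 0.1515 m and x of wedge_butt in the frame of holder above -0.125 m), for 0.2 s.
At the end, for the whole second after the job is handed in: the stake stands 6.5 to 14.5 mm above its fully-home height, its bar square across the slot to within 9 degrees, resting at rest on the wedge, which lies flat in the slot with its striking face within 125 mm of the socket's axis (all of step 2 and z of stake_head in the frame of holder below 0.1595 m and angle between the x axis of stake_head and the y axis of holder, either way round below 0.16 rad and x of wedge_butt in the frame of holder below -0.02 m and horizontal distance between wedge_butt and holder below 0.126 m and angle between wedge_butt's own z axis and vertical below 0.1 rad); the robot touches nothing.
It fails at once if the robot touches the stake once the wedge has been driven in (x of wedge_butt in the frame of holder above -0.15 m and contact force between any of the fingers, the arm and stake above 1 N).
It fails at once if the hammer, the mallet or a stack of copper sheets is pushed more than 25 mm (distance of any of hammer, copper_near, copper_far, mallet from where it was at the start of the episode above 0.025 m).
It also fails if it takes over 64 s, if anything falls off the work surface, if the arm or the gripper's body presses on something with over 40 N, if the wrist force passes 120 N, or if a joint passes its speed limit or range.

## Working session

There is one attempt and no reset: what is moved stays moved. The work goes in short steps, Python scripts to look and compute and a tool call to move; the robot and the scene stay as the last step left them, time stands still between calls to the robot, and variables do not carry over. Pictures are saved under pics/ and viewed, at most 10 in all, crops included, and the job is handed in when it is done.

Besides the shell and the picture viewer there is one more tool, called as name(argument=value, ...) on one line, values as JSON. send_rows: Moves the arm, as the interface text tells. Its arguments: {"type":"object","properties":{"motion":{"type":"array"},"grip":{"type":"number"},"squeeze":{"type":"number"}},"required":["motion"]}

```bash
ls; mkdir -p pics
python3 - <<'E'
from bench import env
import cv2,numpy as np
for n in("top","side"):
    cv2.imwrite(f"pics/{n}0.png",env.snapshot(n)[:,:,::-1])
    c=env.get_calibration(n);print(n,{k:np.round(v,4).tolist() for k,v in c.items()})
s=env.get_state();print(s)
E
```

```text
pics
top {'fx': 391.4814, 'fy': 391.4814, 'cx': 322.3739, 'cy': 197.232, 'k1': -0.0422, 'R': [[0.0008, -1.0, -0.0045], [-0.9938, -0.0003, -0.1112], [0.1112, 0.0045, -0.9938]], 't': [-0.0478, 0.45, 1.236]}
side {'fx': 501.9624, 'fy': 501.9624, 'cx': 328.1095, 'cy': 198.9525, 'k1': -0.1613, 'R': [[-0.9997, -0.0205, -0.009], [-0.005, 0.5951, -0.8037], [0.0218, -0.8034, -0.595]], 't': [0.4429, 0.105, 1.3915]}
{'time': 0.1, 'joint_positions': array([-1.19860437e+00,  3.00407352e-01,  1.52155361e+00, -9.42633013e-06,
        1.32070074e+00, -6.65679928e-02]), 'qvel': array([-0.00115185, -0.00154347, -0.00131618,  0.00095976,  0.00026913,
       -0.00062977]), 'tau': array([ 1.26574836e-03, -5.44377780e+01, -3.62369406e+01, -4.24534460e-05,
        3.01972359e-03,  2.26704083e-05]), 'tcp_pos': array([ 0.23357525, -0.49767959,  0.22056791]), 'tool_rot': array([ 9.76032175e-01,  2.17625612e-01, -8.58768360e-05, -5.27600077e-04]), 'force': array([ 0.12729665, -0.5668515 , -0.67520736]), 'wrist_torque': array([ 0.03351596,  0.00049961, -0.0266642 ]), 'finger_force': 0.0, 'grip_width': 0.0851515313717236}
```

View pics/top0.png

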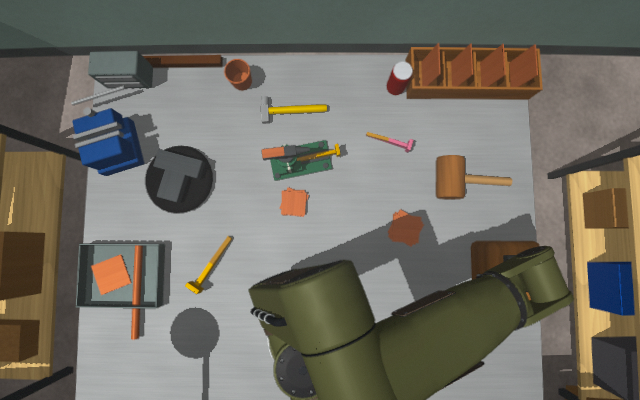

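View pics/side0.png

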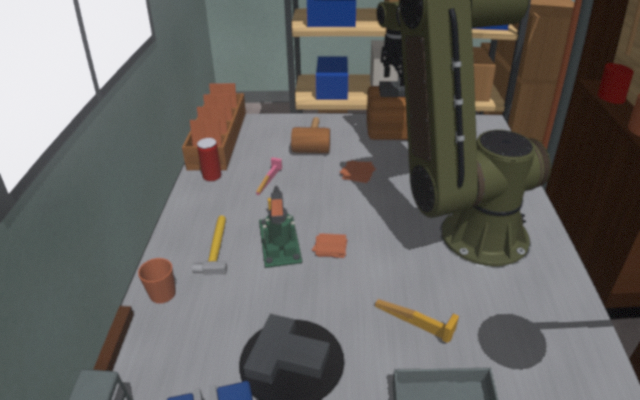

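The top view shows the green holder at about (302,160). Wedge look-alikes: yellow in the holder (butt about (341,151)), pink (409,145), and a larger yellow one (195,287). The one in the holder fits, because it isn't pink and is smaller than the other yellow. I'll confirm with enlarged crops.

Run:
```python
import cv2,numpy as np
a=cv2.imread("pics/top0.png")[125:195,250:360];b=cv2.imread("pics/side0.png")[175:275,235:325]
a=cv2.resize(a,None,fx=5,fy=5,interpolation=cv2.INTER_CUBIC);b=cv2.resize(b,None,fx=5,fy=5,interpolation=cv2.INTER_CUBIC)
cv2.imwrite("pics/c1.png",a);cv2.imwrite("pics/c2.png",b)
```

```text
(no output)
```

View pics/c1.png

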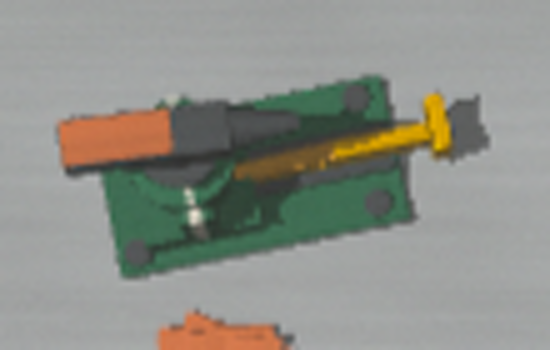

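View pics/c2.png

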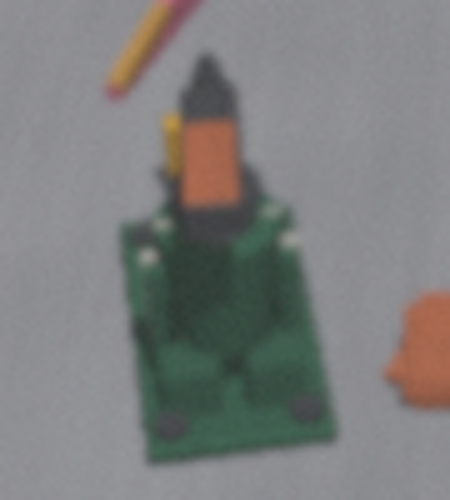

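The crops confirm it: the yellow wedge's butt is at top-view crop (437,125), which is image (337,150), and its tip points left into the holder. The bar's copper-coloured square end points left and its horn points right, so the bar lies nearly along the slot. The rim marks are at crop (172,100) and (195,205). Next I'll measure all of these.

```bash
cat > h.py <<'E'
import cv2,numpy as np
from bench import env
def ray(n,uv):
    c=env.get_calibration(n);R=np.array(c["R"]);t=np.array(c["t"])
    K=np.array([[c["fx"],0,c["cx"]],[0,c["fy"],c["cy"]],[0,0,1.]])
    p=cv2.undistortPoints(np.array(uv,float).reshape(-1,1,2),K,np.array([c["k1"],0,0,0.])).reshape(-1,2)
    return -R.T@t,np.c_[p,np.ones(len(p))]@R
def plane(n,uv,z):
    o,d=ray(n,uv);return o+d*((z-o[2])/d[:,2])[:,None]
def proj(n,X):
    c=env.get_calibration(n);K=np.array([[c["fx"],0,c["cx"]],[0,c["fy"],c["cy"]],[0,0,1.]])
    return cv2.projectPoints(np.array(X,float).reshape(-1,3),cv2.Rodrigues(np.array(c["R"]))[0],np.array(c["t"]),K,np.array([c["k1"],0,0,0.]))[0].reshape(-1,2)
E
python3 - <<'E'
from h import *
np.set_printoptions(precision=4,suppress=True)
cr=lambda p:np.array(p,float)/5+[249.6,124.6]
cs=lambda p:np.array(p,float)/5+[234.6,174.6]
P=plane("top",cr([(125,278),(412,220),(380,75)]),.012);print("plate corners\n",P)
print("len",np.linalg.norm(P[0]-P[1]),"wid",np.linalg.norm(P[1]-P[2]))
x=P[0]-P[1];x/=np.linalg.norm(x);print("yaw",np.degrees(np.arctan2(x[1],x[0])),"yaw from width",np.degrees(np.arctan2(*(P[2]-P[1])[[1,0]]))+90)
Q=plane("side",cs([(148,465),(335,440),(123,225)]),.012);print("side corners\n",Q)
w=(Q[0]-Q[1]);print("wid",np.linalg.norm(w),"len",np.linalg.norm(Q[0]-Q[2]),"yaw",np.degrees(np.arctan2(*(Q[0]-Q[2])[[1,0]])))
print("rim marks top",plane("top",cr([(174,100),(190,192)]),.112)," rib",plane("top",cr([(197,218)]),.092))
print("rim marks side",plane("side",cs([(162,225),(270,212)]),.112)," ribs",plane("side",cs([(147,257),(290,240)]),.092))
print("bar top: orange sq corners, orange inner",plane("top",cr([(57,122),(65,165),(168,110),(175,152),(228,102),(235,150)]),.173))
print("horn tip",plane("top",cr([(300,122)]),.16))
print("bar side top",plane("side",cs([(187,120),(238,120),(183,205),(242,207),(208,55)]),[.173,.173,.173,.173,.173][0]))
print("butt top",plane("top",cr([(430,95),(440,95),(440,158),(452,155)]),.06))
E
```

```text
plate corners
 [[ 0.5076  0.109   0.012 ]
 [ 0.5461 -0.079   0.012 ]
 [ 0.6436 -0.058   0.012 ]]
len 0.1919013714679255 wid 0.09974285557396449
yaw 101.56918724045636 yaw from width 102.14459635383324
side corners
 [[ 0.6044  0.1416  0.012 ]
 [ 0.5092  0.1214  0.012 ]
 [ 0.6428 -0.0548  0.012 ]]
wid 0.09735089045625375 len 0.20008112441859985 yaw 101.04248019552082
rim marks top [[0.6017 0.0679 0.112 ]
 [0.5447 0.0575 0.112 ]]  rib [[0.5324 0.0549 0.092 ]]
rim marks side [[0.5972 0.0687 0.112 ]
 [0.5426 0.0574 0.112 ]]  ribs [[0.6065 0.0704 0.092 ]
 [0.5334 0.0556 0.092 ]]
bar top: orange sq corners, orange inner [[0.5736 0.1291 0.173 ]
 [0.5483 0.124  0.173 ]
 [0.5806 0.065  0.173 ]
 [0.5558 0.0606 0.173 ]
 [0.5852 0.0304 0.173 ]
 [0.557  0.0261 0.173 ]]
horn tip [[ 0.5765 -0.0108  0.16  ]]
bar side top [[0.5806 0.0606 0.173 ]
 [0.5549 0.0604 0.173 ]
 [0.5749 0.1289 0.173 ]
 [0.5465 0.1301 0.173 ]
 [0.5759 0.0039 0.173 ]]
butt top [[ 0.6179 -0.0897  0.06  ]
 [ 0.6179 -0.096   0.06  ]
 [ 0.577  -0.0959  0.06  ]
 [ 0.579  -0.1035  0.06  ]]
```

Two views agree on these values:
- **Holder:** axis about (0.569, 0.063), yaw about 101.5°. The plate measures 192–200 × 97–100 mm against the given 195 × 100.
- **Bar:** heading about 96.3°, with its centre on the axis. It needs −84.8° to lie square.
- **Butt:** about (0.598, −0.095), roughly 160–165 mm behind the axis.

For the approach the tool has to turn +71.2°.

send_rows(motion=[[[0.02,0.035,0.03,8],[0.045,0.075,0.05,16],[0.07,0.12,0.05,24],[0.095,0.16,0.05,32],[0.12,0.2,0.05,40]]], grip=0.085)

```text
time: 0.6
tcp_pos: [0.3542, -0.2959, 0.2711]
tool_rot: [0.841, 0.541, 0.0, 0.0]
force: [1.4, -0.5, -0.4]
grip_width: 0.085
finger_force: 0.0
```

send_rows(motion=[[[0.025,0.042,0,8],[0.05,0.084,0,16],[0.075,0.126,0,24],[0.1,0.168,0,31.2],[0.125,0.21,0,31.2]]])

```text
time: 1.1
tcp_pos: [0.4792, -0.0859, 0.271]
tool_rot: [0.665, 0.747, -0.0, -0.0]
force: [-0.0, -0.2, 0.2]
grip_width: 0.085
finger_force: 0.0
```

send_rows(motion=[[[0.022,0.037,0,0],[0.045,0.075,0,0],[0.068,0.112,0,0],[0.09,0.149,0,0],[0.09,0.149,0,0]]])

```text
time: 1.6
tcp_pos: [0.5697, 0.0649, 0.2698]
tool_rot: [0.665, 0.746, -0.0, -0.001]
force: [0.2, -0.4, -0.4]
grip_width: 0.0851
finger_force: 0.0
```

send_rows(motion=[[[0,0,-0.03,0],[0,0,-0.06,0],[0,0,-0.085,0],[0,0,-0.103,0],[0,0,-0.103,0]]])

```text
time: 2.1
tcp_pos: [0.5673, 0.0606, 0.1656]
tool_rot: [0.667, 0.745, -0.002, -0.002]
force: [0.3, 0.1, 0.6]
grip_width: 0.0848
finger_force: 0.0
```

send_rows(motion=[[[0,0,0,0],[0,0,0,0],[0,0,0,0],[0,0,0,0],[0,0,0,0]]], grip=0.02, squeeze=40)

```text
time: 2.6
tcp_pos: [0.5688, 0.0611, 0.1685]
tool_rot: [0.667, 0.745, 0.0, 0.0]
force: [-0.7, -0.1, -0.1]
grip_width: 0.0198
finger_force: 0.0
```

The fingers closed to 20 mm with no force, so the bar isn't between them. I'll look.

Run:
```python
from h import *
a=env.snapshot("top")[105:205,230:390,::-1];b=env.snapshot("side")[125:275,185:345,::-1]
cv2.imwrite("pics/d1.png",np.vstack([cv2.resize(a,(480,300),interpolation=cv2.INTER_CUBIC),cv2.resize(b,(480,300*3//2)[:2],interpolation=cv2.INTER_CUBIC)[:300]]))
print(proj("top",[.5688,.0611,.145]),proj("side",[.5688,.0611,.145]),env.get_state()["grip_width"])
```

```text
[[285.44420314 152.76452953]] [[277.42646632 207.63929523]] 0.019953212927034853
```

View pics/d1.png

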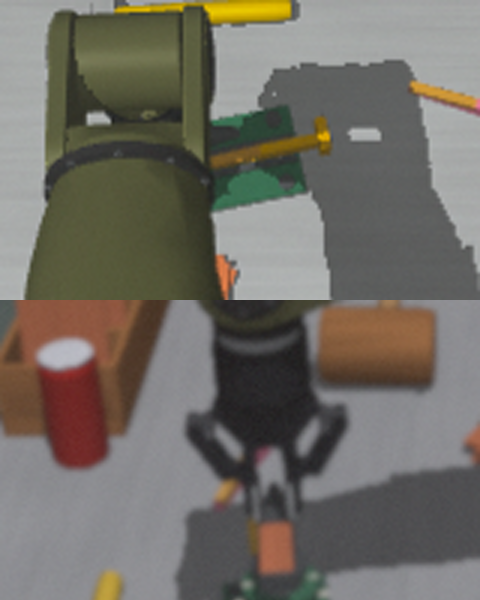

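Run:
```python
from h import *
b=env.snapshot("side")[165:235,245:310,::-1]
cv2.imwrite("pics/d2.png",cv2.resize(b,None,fx=8,fy=8,interpolation=cv2.INTER_CUBIC))
for X in ([.569,.063,.173],[.569,.063,.147],[.569,.128,.173],[.579,.061,.145],[.559,.061,.145]): print(X,(proj("side",X)[0]-[244.6,164.6])*8)
```

```text
[0.569, 0.063, 0.173] [255.15133053 276.79993543]
[0.569, 0.063, 0.147] [260.93453941 342.94956529]
[0.569, 0.128, 0.173] [232.85482624 406.25276418]
[0.579, 0.061, 0.145] [230.6155505  343.92971332]
[0.559, 0.061, 0.145] [293.45019265 344.30545525]
```

View pics/d2.png

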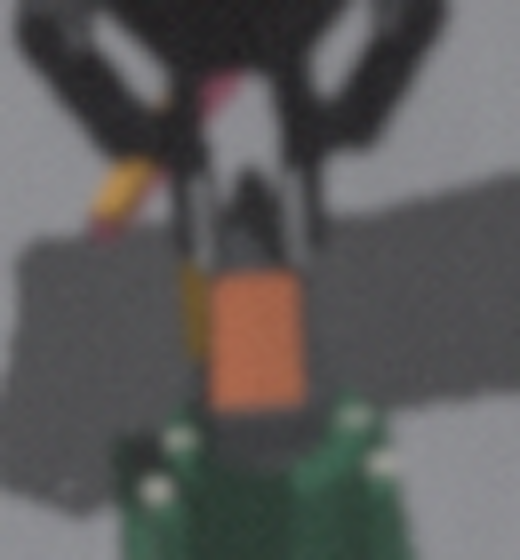

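The d2 crop shows the fingertips ending at row 265, just above the bar's top edge at row 272. That puts the tips near z = 0.178, well above what the reported TCP implies. I'll open, go 20 mm lower and close again; this is safe either way, because the fingers are wider than the flange and the body stays above the bar.

send_rows(motion=[[[0,0,0,0],[0,0,0,0],[0,0,0,0],[0,0,0,0],[0,0,0,0]]], grip=0.07)

```text
time: 3.25
tcp_pos: [0.5687, 0.0611, 0.1681]
tool_rot: [0.667, 0.745, -0.0, 0.0]
force: [1.0, -1.1, 0.1]
grip_width: 0.0699
finger_force: 0.0
```

send_rows(motion=[[[0,0,-0.005,0],[0,0,-0.01,0],[0,0,-0.015,0],[0,0,-0.02,0],[0,0,-0.02,0]]])

```text
time: 3.75
tcp_pos: [0.5683, 0.0611, 0.1471]
tool_rot: [0.667, 0.745, -0.0, -0.0]
force: [0.5, -0.3, -1.4]
grip_width: 0.07
finger_force: 0.0
```

send_rows(motion=[[[0,0,0,0],[0,0,0,0],[0,0,0,0],[0,0,0,0],[0,0,0,0]]], grip=0.02)

```text
time: 4.25
tcp_pos: [0.5689, 0.0611, 0.1484]
tool_rot: [0.667, 0.745, 0.0, 0.0]
force: [0.8, -0.3, 3.6]
grip_width: 0.0289
finger_force: 44.2
```

The grip now holds at 28.9 mm with 44 N, so it's on the bar. I'll turn −85° in steps and watch the force.

send_rows(motion=[[[0,0.001,0,-5],[0,0.002,0,-12],[0,0.002,0,-20],[0,0.002,0,-28],[0,0.002,0,-28]]])

```text
time: 4.75
tcp_pos: [0.5671, 0.0614, 0.1481]
tool_rot: [0.829, 0.559, -0.003, -0.0]
force: [-16.6, -12.8, 9.5]
grip_width: 0.0289
finger_force: 45.1
```

send_rows(motion=[[[-0.0015,-0.0015,0,-8],[-0.0015,-0.0015,0,-16],[-0.0015,-0.0015,0,-24],[-0.0015,-0.0015,0,-28],[-0.0015,-0.0015,0,-28]]])

```text
time: 5.25
tcp_pos: [0.5655, 0.0624, 0.1481]
tool_rot: [0.939, 0.344, -0.002, -0.001]
force: [-15.3, 5.4, 9.1]
grip_width: 0.0285
finger_force: 45.0
```

send_rows(motion=[[[-0.0015,0.0005,0,-8],[-0.0015,0.0005,0,-16],[-0.0015,0.0005,0,-24],[-0.0015,0.0005,0,-28.8],[-0.0015,0.0005,0,-28.8]]])

```text
time: 5.75
tcp_pos: [0.5646, 0.064, 0.1481]
tool_rot: [0.995, 0.1, -0.001, -0.001]
force: [-9.6, 13.6, 5.3]
grip_width: 0.0289
finger_force: 44.6
```

Run:
```python
from h import *
b=env.snapshot("side")[165:235,245:310,::-1]
cv2.imwrite("pics/d3.png",cv2.resize(b,None,fx=8,fy=8,interpolation=cv2.INTER_CUBIC))
print(env.get_state()["force"])
for X in ([.568,.063,.112],[.607,.071,.092],[.529,.055,.092]): print(X,(proj("side",X)[0]-[244.6,164.6])*8)
```

```text
[-9.33325699 14.29726578  6.02373348]
[0.568, 0.063, 0.112] [271.65144346 429.48672852]
[0.607, 0.071, 0.092] [153.44489206 492.42399706]
[0.529, 0.055, 0.092] [397.66280011 462.92267658]
```

View pics/d3.png

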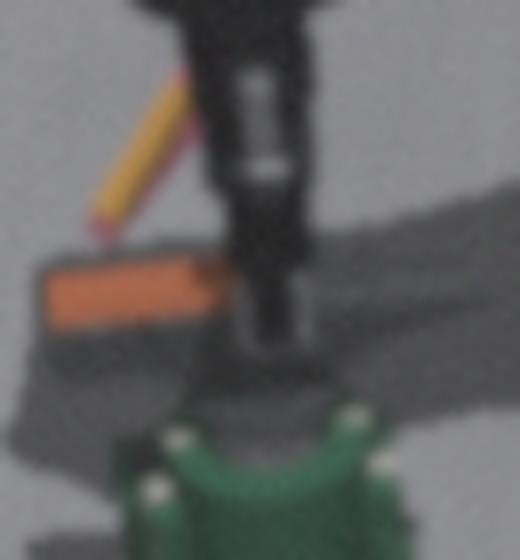

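The d3 crop shows the copper end now at the left (45–230, 260–330). It runs parallel to the rib marks (155,490)–(388,463), so the bar is square. I'll recentre slightly and press down.

send_rows(motion=[[[-0.001,0.001,-0.003,0],[-0.001,0.0015,-0.006,0],[-0.001,0.0015,-0.01,0],[-0.001,0.0015,-0.014,0],[-0.001,0.0015,-0.014,0]]])

```text
time: 6.3
tcp_pos: [0.5646, 0.0642, 0.1344]
tool_rot: [0.995, 0.101, 0.0, -0.0]
force: [-1.1, 3.3, 4.2]
grip_width: 0.029
finger_force: 44.3
```

send_rows(motion=[[[0,0,-0.002,0],[0,0,-0.003,0],[0,0,-0.004,0],[0,0,-0.004,0],[0,0,-0.004,0]]])

```text
time: 6.8
tcp_pos: [0.5647, 0.0642, 0.1336]
tool_rot: [0.995, 0.101, 0.001, -0.0]
force: [-19.7, 2.1, 36.1]
grip_width: 0.0287
finger_force: 48.3
```

Firm stop after 14.5 mm of travel, so the stake is home. I'll relieve the load and release.

send_rows(motion=[[[0,0,0.003,0],[0,0,0.003,0]]])

```text
time: 7.0
tcp_pos: [0.5646, 0.0641, 0.1337]
tool_rot: [0.995, 0.101, 0.0, -0.0]
force: [-4.2, 5.5, 7.8]
grip_width: 0.0285
finger_force: 45.0
```

send_rows(motion=[[[0,0,0,0],[0,0,0,0],[0,0,0,0],[0,0,0,0],[0,0,0,0]]], grip=0.08)

```text
time: 7.5
tcp_pos: [0.5647, 0.0635, 0.133]
tool_rot: [0.995, 0.101, -0.0, 0.0]
force: [-0.8, -0.3, -0.3]
grip_width: 0.0799
finger_force: 0.0
```

send_rows(motion=[[[0,0,0.03,0],[0,0,0.07,0],[0,-0.03,0.11,0],[0,-0.07,0.13,0],[0,-0.11,0.13,0]]])

```text
time: 8.0
tcp_pos: [0.5654, -0.0475, 0.2667]
tool_rot: [0.995, 0.101, 0.003, 0.001]
force: [0.1, -0.6, -1.3]
grip_width: 0.0801
finger_force: 0.0
```

send_rows(motion=[[[0,-0.04,0,0],[0,-0.08,0,0],[0,-0.12,0,0],[0,-0.15,0,0],[0,-0.15,0,0]]], grip=0)

```text
time: 8.5
tcp_pos: [0.5641, -0.1998, 0.2626]
tool_rot: [0.995, 0.099, -0.0, 0.0]
force: [0.6, 1.4, -0.7]
grip_width: 0.0066
finger_force: 0.0
```

Run:
```python
from h import *
s=env.get_state();print(s["tcp_pos"],s["tool_rot"])
a=env.snapshot("top")[125:195,250:350,::-1];b=env.snapshot("side")[175:245,235:335,::-1]
f=lambda i:cv2.resize(i,None,fx=4,fy=4,interpolation=cv2.INTER_CUBIC)
cv2.imwrite("pics/e1.png",np.vstack([f(a),f(b)]))
```

```text
[ 0.56412765 -0.19978728  0.26259766] [ 9.95115395e-01  9.87179615e-02 -3.12053893e-04  1.34305791e-04]
```

View pics/e1.png

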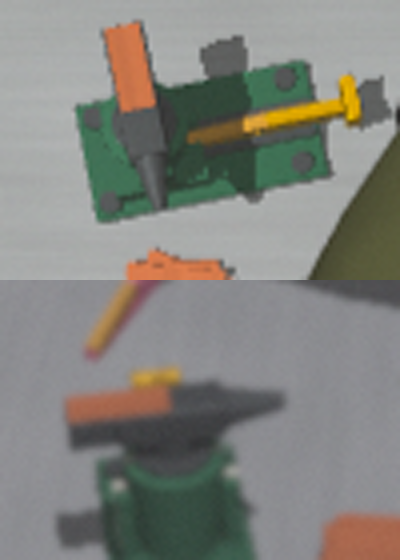

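The e1 crop shows the bar square over the marks and down. The copper end runs from (120,28) to (137,109), the horn points down, and the wedge butt is at (350,100). I'll verify the heights and the butt position numerically.

Run:
```python
from h import *
np.set_printoptions(precision=4,suppress=True)
ct=lambda p:np.array(p,float)/4+[249.6,124.6]
cs=lambda p:(np.array(p,float)-[0,280])/4+[234.6,174.6]
B=plane("top",ct([(103,32),(140,22),(118,113),(155,105)]),.158);print(B)
d=B[:2].mean(0)-B[2:].mean(0);print("bar angle",np.degrees(np.arctan2(d[1],d[0])),"len,wid",np.linalg.norm(d),np.linalg.norm(B[0]-B[1]))
for z in(.15,.158,.166,.173):print(z,plane("side",cs([(65,398),(170,388),(68,425),(172,413)]),z)[:,:2].tolist())
print("butt top",plane("top",ct([(340,75),(352,75),(345,125),(360,122)]),.06))
P=plane("top",ct([(98,222),(330,175),(305,60),(77,108)]),.012);print(P)
print("yaws",[np.degrees(np.arctan2(*(v)[[1,0]])) for v in(P[0]-P[1],P[3]-P[2],P[0]-P[3],P[1]-P[2])])
```

```text
[[0.6264 0.0903 0.158 ]
 [0.6339 0.0631 0.158 ]
 [0.5656 0.0783 0.158 ]
 [0.5715 0.0514 0.158 ]]
bar angle 10.885673640122913 len,wid 0.06269544293981054 0.028155840051299088
0.15 [[0.6373467165684452, 0.05350027208320696], [0.5712058227831172, 0.04228890742162017], [0.6314095931245416, 0.08143084307888115], [0.567263330756738, 0.06846943319879417]]
0.158 [[0.6350045233969067, 0.06405505130704126], [0.5695540944511925, 0.052960725479674675], [0.6291293793843631, 0.09169404660545555], [0.5656527592941702, 0.07886794481211845]]
0.166 [[0.6326623302253681, 0.07460983053087555], [0.5679023661192679, 0.0636325435377294], [0.6268491656441846, 0.10195725013203005], [0.5640421878316025, 0.08926645642544273]]
0.173 [[0.6306129112002719, 0.08384526235173062], [0.5664571038288337, 0.07297038433852687], [0.6248539786215285, 0.11093755321778243], [0.5626329378018557, 0.09836515408710145]]
butt top [[ 0.6187 -0.0865  0.06  ]
 [ 0.6187 -0.096   0.06  ]
 [ 0.5782 -0.0903  0.06  ]
 [ 0.5806 -0.1022  0.06  ]]
[[ 0.5079  0.1106  0.012 ]
 [ 0.5469 -0.0793  0.012 ]
 [ 0.6436 -0.0589  0.012 ]
 [ 0.6032  0.1295  0.012 ]]
yaws [np.float64(101.597187818973), np.float64(102.10896889268749), np.float64(-168.81094651993743), np.float64(-168.03607950239316)]
```

At z = 0.158 the two views match within 1 mm, so the stake is home. The bar is at 10.9° against a target of 11.6°. The butt face is about 165 mm behind the axis. Next I'll turn the closed fingers +90° and place them behind the butt, at about (0.611, −0.148).

send_rows(motion=[[[0.01,0.01,0,8],[0.02,0.02,0,16],[0.03,0.03,0,24],[0.04,0.04,0,32],[0.047,0.052,0,40]]])

```text
time: 9.1
tcp_pos: [0.6122, -0.1426, 0.2631]
tool_rot: [0.899, 0.438, 0.0, -0.0]
force: [0.1, 0.2, 0.3]
grip_width: 0.0001
finger_force: 0.0
```

send_rows(motion=[[[0,0,0,8],[0,0,0,16],[0,0,0,24],[0,0,0,32],[0,0,0,40]]])

```text
time: 9.6
tcp_pos: [0.6118, -0.143, 0.2632]
tool_rot: [0.695, 0.719, 0.0, -0.0]
force: [-0.5, 0.5, 0.7]
grip_width: -0.0001
finger_force: 0.0
```

send_rows(motion=[[[0,0,-0.04,5],[0,0,-0.08,10],[0,0,-0.12,10],[0,0,-0.16,10],[0,0,-0.16,10]]])

```text
time: 10.1
tcp_pos: [0.6093, -0.1425, 0.098]
tool_rot: [0.632, 0.775, -0.002, -0.004]
force: [-0.8, 0.6, 0.0]
grip_width: -0.0001
finger_force: 0.0
```

Run:
```python
from h import *
s=env.get_state();print(s["tcp_pos"],s["tool_rot"],s["grip_width"],s["force"])
b=env.snapshot("side")[145:245,235:335,::-1]
f=lambda i:cv2.resize(i,None,fx=6,fy=6,interpolation=cv2.INTER_CUBIC)
cv2.imwrite("pics/f1.png",f(b))
for z in(.075,.1): print((proj("side",[*s["tcp_pos"][:2],z])-[234.6,144.6])*6)
```

```text
[ 0.6092948  -0.14246734  0.09801043] [ 0.63191672  0.77502364 -0.00166777 -0.00410279] -6.379200473391923e-05 [-0.81983943  0.62897537  0.01647888]
[[226.84318584 238.29403654]]
[[223.04813602 196.0621022 ]]
```

View pics/f1.png

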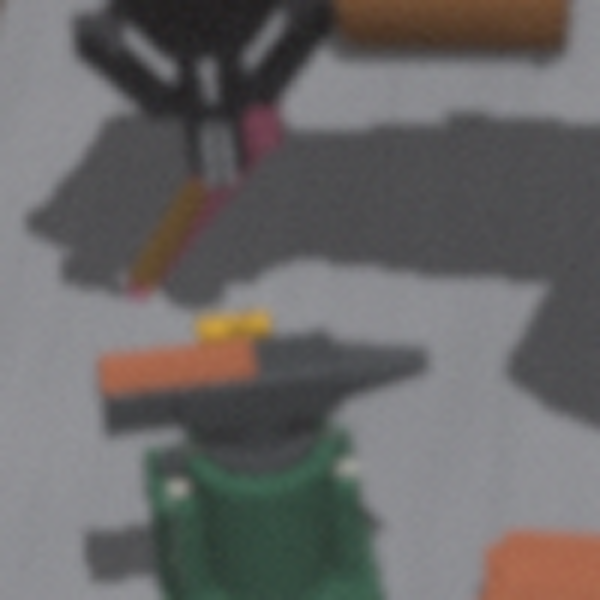

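The f1 crop shows the closed tips at (215,180), matching z ≈ 0.11 where the TCP reading minus 25 mm would give 0.073. So the tips stand about 10 mm above the TCP reading, as before. The butt is at (235,325). I'll descend carefully, watching the force.

send_rows(motion=[[[0,0,-0.02,0],[0,0,-0.035,0],[0,0,-0.045,0],[0,0,-0.055,0],[0,0,-0.055,0]]])

```text
time: 10.65
tcp_pos: [0.6113, -0.1442, 0.0472]
tool_rot: [0.632, 0.775, -0.0, -0.001]
force: [0.1, -0.5, -0.0]
grip_width: -0.0001
finger_force: 0.0
```

send_rows(motion=[[[0,0,-0.003,0],[0,0,-0.006,0],[0,0,-0.009,0],[0,0,-0.012,0],[0,0,-0.012,0]]])

```text
time: 11.15
tcp_pos: [0.6115, -0.1443, 0.0357]
tool_rot: [0.632, 0.775, -0.0, -0.0]
force: [0.3, -0.0, 0.7]
grip_width: 0.0002
finger_force: 0.0
```

send_rows(motion=[[[0,0,-0.003,0],[0,0,-0.006,0],[0,0,-0.009,0],[0,0,-0.011,0],[0,0,-0.011,0]]])

```text
time: 11.65
tcp_pos: [0.6115, -0.1443, 0.0246]
tool_rot: [0.632, 0.775, -0.0, -0.0]
force: [-0.9, -0.2, 0.2]
grip_width: 0.0002
finger_force: 0.0
```

send_rows(motion=[[[-0.003,0,-0.004,0],[-0.005,0.01,-0.004,0],[-0.007,0.02,-0.004,0],[-0.009,0.03,-0.004,0],[-0.009,0.03,-0.004,0]]])

```text
time: 12.15
tcp_pos: [0.6025, -0.1127, 0.0213]
tool_rot: [0.632, 0.775, 0.0, -0.0]
force: [-0.9, -0.3, 0.4]
grip_width: 0.0003
finger_force: 0.0
```

send_rows(motion=[[[-0.001,0.005,0,0],[-0.002,0.01,0,0],[-0.003,0.015,0,0],[-0.004,0.02,0,0],[-0.004,0.02,0,0]]])

```text
time: 12.65
tcp_pos: [0.5986, -0.0938, 0.0211]
tool_rot: [0.632, 0.775, 0.0, -0.0]
force: [-0.2, -0.8, -0.1]
grip_width: -0.0004
finger_force: 0.0
```

send_rows(motion=[[[-0.001,0.005,0,0],[-0.002,0.01,0,0],[-0.003,0.015,0,0],[-0.003,0.015,0,0]]])

```text
time: 13.05
tcp_pos: [0.5958, -0.0803, 0.0212]
tool_rot: [0.633, 0.774, -0.0, 0.001]
force: [1.0, -7.2, -0.6]
grip_width: -0.0001
finger_force: 3.7
```

Run:
```python
from h import *
s=env.get_state();print(s["tcp_pos"],s["force"])
a=env.snapshot("top")[125:195,250:350,::-1];b=env.snapshot("side")[165:235,235:335,::-1]
f=lambda i:cv2.resize(i,None,fx=4,fy=4,interpolation=cv2.INTER_CUBIC)
cv2.imwrite("pics/g1.png",np.vstack([f(a),f(b)]))
```

```text
[ 0.59582494 -0.08029196  0.02120263] [ 1.02372102 -7.1692982  -0.57689703]
```

View pics/g1.png

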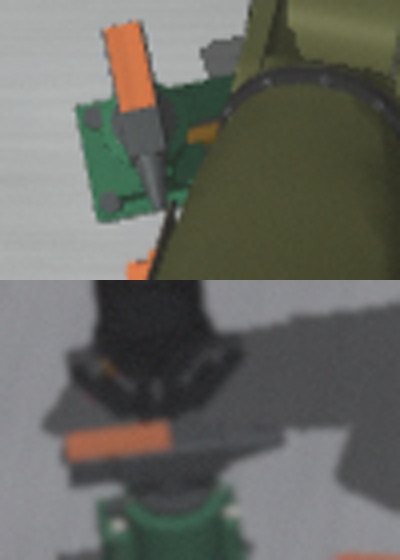

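No contact with the stake. The 7 N force says the wedge has met the tang, with the butt at about −150 mm. Driving on about 55 mm in stages.

send_rows(motion=[[[-0.001,0.004,0,0],[-0.002,0.008,0,0],[-0.003,0.012,0,0],[-0.003,0.016,0,0],[-0.004,0.02,0,0]]])

```text
time: 13.65
tcp_pos: [0.5921, -0.0615, 0.0212]
tool_rot: [0.633, 0.774, -0.001, 0.002]
force: [3.2, -17.9, -2.8]
grip_width: 0.0003
finger_force: 9.0
```

send_rows(motion=[[[-0.001,0.004,0,0],[-0.002,0.008,0,0],[-0.003,0.012,0,0],[-0.003,0.016,0,0],[-0.004,0.02,0,0]]])

```text
time: 14.15
tcp_pos: [0.5881, -0.0415, 0.0211]
tool_rot: [0.633, 0.774, -0.001, 0.001]
force: [3.2, -18.4, -2.9]
grip_width: -0.0002
finger_force: 9.2
```

send_rows(motion=[[[-0.001,0.004,0,0],[-0.002,0.008,0,0],[-0.003,0.012,0,0],[-0.004,0.017,0,0],[-0.004,0.017,0,0]]])

```text
time: 14.65
tcp_pos: [0.5838, -0.0229, 0.0211]
tool_rot: [0.633, 0.774, -0.0, 0.0]
force: [1.3, -4.4, -1.1]
grip_width: -0.0001
finger_force: 2.5
```

send_rows(motion=[[[0.002,-0.01,0,0],[0.006,-0.03,0,0],[0.014,-0.07,0,0],[0.018,-0.09,0.04,0],[0.018,-0.09,0.08,0]]])

```text
time: 15.15
tcp_pos: [0.6012, -0.1154, 0.1011]
tool_rot: [0.634, 0.774, -0.001, -0.001]
force: [0.8, 0.7, 0.7]
grip_width: -0.0
finger_force: 0.0
```

send_rows(motion=[[[0,-0.04,0.05,0],[0,-0.09,0.08,0],[0,-0.13,0.08,0],[0,-0.17,0.08,0],[0,-0.17,0.08,0]]])

```text
time: 15.65
tcp_pos: [0.6004, -0.2883, 0.1811]
tool_rot: [0.634, 0.773, -0.0, 0.0]
force: [-0.7, 0.8, -0.6]
grip_width: 0.0001
finger_force: 0.0
```

Run:
```python
from h import *
s=env.get_state();print(s["tcp_pos"],s["force"])
T=env.snapshot("top");S=env.snapshot("side")
a=T[125:195,250:350,::-1];b=S[165:235,235:335,::-1]
f=lambda i:cv2.resize(i,None,fx=4,fy=4,interpolation=cv2.INTER_CUBIC)
cv2.imwrite("pics/k1.png",np.vstack([f(a),f(b)]))
```

```text
[ 0.60040969 -0.2882914   0.18107915] [-0.66691821  0.79928617 -0.63063115]
```

View pics/k1.png

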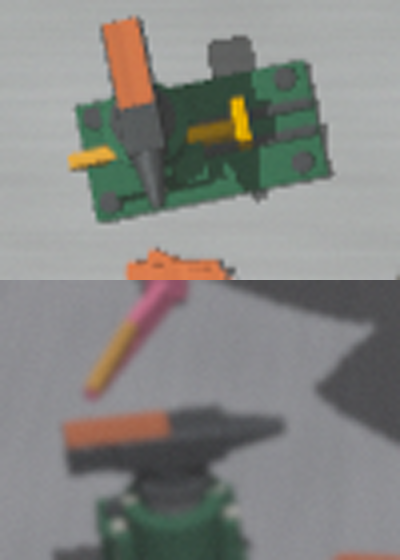

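The k1 crop shows the wedge driven through: butt at (238,120), tip out at (72,160), and the bar raised and still square. One last numeric check before handing in.

Run:
```python
from h import *
np.set_printoptions(precision=4,suppress=True)
ct=lambda p:np.array(p,float)/4+[249.6,124.6]
cs=lambda p:(np.array(p,float)-[0,280])/4+[234.6,164.6]
p=plane("top",ct([(245,97),(252,142)]),.06).mean(0);print("butt dist",(p[:2]-[.568,.0625])@[-.2,.98])
B=plane("top",ct([(101,27),(138,17),(118,108),(156,100)]),.170);d=B[:2].mean(0)-B[2:].mean(0)
print("bar",np.degrees(np.arctan2(d[1],d[0])),B[:,:2].tolist())
for z in(.158,.166,.17):print(z,plane("side",cs([(63,426),(168,413),(67,453),(172,440)]),z)[:,:2].tolist())
```

```text
butt dist -0.0777275299673763
bar 12.521695049203398 [[0.6267287129096073, 0.09023641322538292], [0.6341557064059637, 0.06337835085679863], [0.5665442400649243, 0.07698112569562562], [0.5724135458409247, 0.04955471386666557]]
0.158 [[0.6381158008981234, 0.051452254343906656], [0.5724750413687923, 0.03699964555263047], [0.6315033150072902, 0.07952954082563657], [0.5670090275716604, 0.06549740663901837]]
0.166 [[0.6357407855166242, 0.062139985915403484], [0.5707924987064276, 0.04783984393560292], [0.6291980575950451, 0.0899210729769051], [0.5653841482493311, 0.07603696983357677]]
0.17 [[0.6345532778258745, 0.06748385170115179], [0.5699512273752452, 0.05325994312708904], [0.6280454288889225, 0.09511683905253943], [0.5645717085881664, 0.08130675143085608]]
```

```bash
python3 -c "
from bench import env
print(env.sign_off())"
```

```text
the job is handed in; nothing more can be done
None
```

The job is handed in, with no verdict returned: the stake was pressed home square and released, then the wedge lifted it by about 9–12 mm (butt about 78 mm behind the axis, bar within about 1° of square), though I viewed 11 pictures, one over the limit of 10.

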